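# Swap the lamp cells in the sprung-slide charger

## Task

Swap the fat lamp cells over: take the charged cell out of the charger and lay it centred in the empty saddle of the rack, then put the discharged fat cell from the rack on charge. Push the charger's sprung slide back with the cell's flat end and keep it back while the cell goes in, then let the slide hold it, lying fully down in the bay with its button end against the fixed contact. Never drop a cell or put it down on the bare bench, and leave the thin cell, the screwdriver and the dish of nuts where they are.

Things in the scene. Friction and masses are not known exactly. Their poses are not given: they have to be found in the camera images.
- charged_mid (a point): Centre of the charged cell: white cylinder lying level, 26 mm in diameter, 65 mm long over all, 95 g. It starts in the charger. Its x axis points along the cell to the button end: a steel nub 10 mm across and 2 mm long (part of the 65 mm), with a pale washer behind it and a narrow black band round the cell near that end. The other end is flat bare steel. y and z turn as the cell rolls.
- flat_mid (a point): Centre of the discharged fat cell, same make and size as the charged one (26 mm by 65 mm, 95 g, x axis towards its button end). It starts lying in one of the two occupied saddles of the rack, the middle or the far one; the thin cell lies in the other.
- flat_plus (a point): Tip of the discharged fat cell's button, on its axis, 32.5 mm from its centre.
- charger: Single-slot charger fixed to the bench, black, 150 mm long (x), 52 mm wide, origin at the centre of its underside. The bay floor is a V of two 45-degree faces 19 mm wide under the cell; beside it there is only the base plate, 10 mm high, so over the 47 mm in front of the contact head (the end block) fingers can reach well down either side of a cell.
- contact (a point): Centre of the charger's fixed contact, on the upright inner face of the contact head; the button tip of a seated cell touches here. 32 mm above the bench, the height of a seated cell's axis. Its x axis is level and points along the bay from slide to contact, as a seated cell's does; its centre is then 32.5 mm behind this point. The head is 48 mm wide, 40 mm long, its top 37 mm above the bench.
- slide (a joint): Travel of the charger's sprung slide, m: 0 = at rest, nearest the contact; grows as it is pushed straight away from the contact; stop at 0.024. The clear length of the bay is 53 mm plus this value, so it is 0.012 with a cell held. The spring pushes towards the contact with 1.5 N at 0, 3.3 N at 0.012, 5.1 N at 0.024.
- slide_face (a point): Point on the grey slide's face that bears on the cell's flat end, on the bay axis, 32 mm above the bench. The face is an upright plate 26 mm wide, from 13 to 56 mm above the bench, so a level cell held just clear above the contact head still meets it squarely.
- free_saddle (a point): Where the centre of a fat cell lies when it rests centred in the saddle empty at the start, an end saddle of the rack; 30 mm above the bench. x points along the saddle (a cell may lie either way round), y across the rack: the middle saddle is at +66 mm and the far one at +132 mm from here.
- rack: Dark sheet-steel cell rack fixed to the bench, 66 mm (x) by 204 mm (y), base plate 4 mm thick, origin at the centre of its underside. Each of its three saddles is a pair of 45-degree V cradles, 6 mm wide in x, 24 mm either side of the middle; the V's top edges are 25 mm above the bench and 26 mm apart. Between the cradles fingers can reach down almost to the plate.
- thin_mid (a point): Centre of the thin cell, a bystander: 18 mm in diameter, 65 mm long, 47 g, lying in the rack. Leave it there.
- screwdriver_grip (a point): Handle of a screwdriver, 190 mm long, lying between rack and charger. Bystander.
- dish: Small steel dish with nuts in it, 100 mm across, 24 mm high, origin at the centre of its underside. Bystander.
- charged: The charged cell, origin at its centre.
- flat: The discharged fat cell, origin at its centre.
Not all that is in view belongs to the job. Leave any yellow look-alike of the charged alone. Leave any red look-alike of the charger alone.

How it is judged:
On the way:
1. the charged cell lies in the empty saddle of the rack (x of charged_mid in the frame of free_saddle between -0.012 and 0.012 m and y of charged_mid in the frame of free_saddle between -0.004 and 0.004 m and height (world z) of charged_mid below 0.033 m and contact force between charged and the fingers below 0.1 N), for 0.2 s.
At the end, for the whole second after the job is handed in: The charged cell rests fully down in the once-empty saddle: within 12 mm of centred along it, 4 mm across, 0.12 rad. The flat fat cell lies in the bay, button tip within 4 mm of the contact, within 0.08 rad, the slide resting on its flat end (travel 10.5 to 14 mm). Both at rest (x of charged_mid in the frame of free_saddle between -0.012 and 0.012 m and y of charged_mid in the frame of free_saddle between -0.004 and 0.004 m and height (world z) of charged_mid below 0.033 m and angle between the x axis of charged_mid and the x axis of free_saddle, either way round below 0.12 rad and distance between flat_plus and contact below 0.004 m and angle between the x axis of flat_mid and the x axis of contact, either way round below 0.08 rad and height (world z) of flat_mid below 0.035 m and value of joint slide between 0.0105 and 0.014 m and linear speed of each of flat, charged below 0.02 m/s); the robot touches nothing.
It fails at once if a fat cell is dropped or put down on the bare bench (its centre below 20 mm) (height (world z) of any of flat_mid, charged_mid below 0.02 m).
It fails at once if the thin cell is moved by more than 15 mm (distance of thin_mid from where it was at the start of the episode above 0.015 m).
It fails at once if the screwdriver or the dish is moved by more than 30 mm (distance of any of screwdriver_grip, dish from where it was at the start of the episode above 0.03 m).
It also fails if it takes over 64 s, if anything falls off the work surface, if the arm or the gripper's body presses on something with over 40 N, if the wrist force passes 120 N, or if a joint passes its speed limit or range.

## Robot

A 7-joint arm with a two-finger parallel gripper is mounted at the origin on the work surface. World frame = base frame: x ahead of the robot, y to its left, z up, the work surface at z = 0. Lengths are in m, angles in rad, forces in N, time in s.
With the tool pointing down it reaches from about 0.4 to 0.85 m from the base axis. Payload 10.4 kg.
Tool frame: the origin (TCP) lies on the centre line of the jaws, within the pads' length; the fingertips stand r.finger_overhang ahead of it and the grasp point (between the pads) lies 5 mm behind it (r.finger_overhang is the distance from the TCP to the fingertips, in m); z points along the fingers, y is the line along which they close (so a half turn about z gives the same grasp; the last joint's range is limited). The gripper opens to 87 mm and grips with 3 to 60 N. Pads are 19 mm wide; open, the fingers measure 117 mm over their backs; the gripper's body (75 mm by 190 mm) begins 51 mm behind the grasp point.
Start: joints at [-1.237, 0.332, -0.065, 1.46, 0.022, 1.35, -0.088], TCP at [0.218, 0.586, 0.237] pointing down, gripper open.
Joint ranges: [-2.6, 2.6], [-0.5, 2.12], [-1.47, 1.34], [0.16, 2.42], [-1.27, 4.41], [0.06, 2.06], [-2.6, 2.6]. Speed limits (rad/s): [2.22, 2.22, 2.79, 2.79, 3.14, 3.14, 3.14].

## Interface

Orientations are given as a unit quaternion [x, y, z, w].
In Python, from bench import read_state, viewer, r gives the robot as it stands.
- The arm moves only by the tool carry_out, never from a script. Its argument "moves" is a list of rows, each a list of 6 numbers: the shift along the tool's x, y, z in units of 40 mm (1.0 is 40 mm), then the turn, a rotation vector about the tool's x, y, z in units of 8 degrees (1.0 is 8 degrees). A call has 1 to 20 rows; each row shifts and turns the commanded pose from where the row before left it, along the tool's axes as they then stand; what a row does not reach is not made up. A row lasts 1/8 s, in which the tool goes at most 62.5 mm and 10.7 degrees, less where a joint would pass 70% of its speed; a pose out of reach is approached as far as the arm can. A call is refused whole if a number of a shift passes 1 or a number of a turn 1, either way. A call with a gripper value outside its range is refused whole. "fingers" is the finger opening in mm, from 0 to 87, set as the call begins (left out, the last holds). The fingers move at their own pace and stop on an object; "force" is the grip in N (left out, the last holds). Time passes only in rows, so rows that do not move let the fingers close. It gives the time, the measured TCP pose, the force, the opening and the grip force at its end, in the units of the state.
- read_state(): the state, without advancing time (a new reading comes with each control period).
- viewer.camera(name): name is "side" or "top" or "wrist"; returns a dict with "pixels" (384x512x3 uint8, red, green, blue), "range_z" (384x512 float32, m along the optical axis (not along the pixel's ray), 0 where there is no reading), "fx", "fy", "cx", "cy" (pixels), "xyz" and "orientation" of the camera in the world. Camera axes: x right, y down, z forward; pixel columns grow to the right and rows downward; lengths in m; the calibration is good to about 2 mm. A picture is of the moment at which its call begins.
- r.close_job(): hands the job in; it is judged then, once.
The state is a dict: "time": time; "joint_positions": joint angles; "joint_vel": joint speeds; "joint_torque": joint torques, N m; "ee_pos": TCP position; "eef_rot": TCP orientation; "ft_force": force on the tool from outside, world axes, zero at the start; "torque": the same for the moment, N m; "width": finger opening in m; "grip_force": force on a finger pad.
Only numpy, scipy, OpenCV 4.12 (cv2) and the standard library are available. Lean on these libraries where they do the work, as an engineer would, in place of code of your own. Each camera call takes 0.05 s, during which the arm holds its last target. There are 200 camera calls.

## Working session

There is one attempt and no reset: what is moved stays moved. The work goes in short steps, Python scripts to look and compute and a tool call to move; the robot and the scene stay as the last step left them, time stands still between calls to the robot, and variables do not carry over. Pictures are saved under pics/ and viewed, at most 10 in all, crops included, and the job is handed in when it is done.

Besides the shell and the picture viewer there is one more tool, called after "Call:" by a JSON object that holds its "name" and its "arguments", one argument or row to a line. carry_out: Moves the arm, as the interface text tells. Its arguments: {"type":"object","properties":{"moves":{"type":"array","items":{"type":"array","items":{"type":"number"}}},"fingers":{"type":"number"},"force":{"type":"number"}},"required":["moves"]}

```bash
mkdir -p pics; cat > h.py <<'E'
import numpy as np,cv2
from scipy.spatial.transform import Rotation as R
from bench import read_state,viewer,r
def cam(n,save=None):
    c=viewer.camera(n); np.savez('/tmp/%s.npz'%n,**c)
    if save: cv2.imwrite('pics/'+save,c['pixels'][:,:,::-1])
    return c
def load(n): return np.load('/tmp/%s.npz'%n)
def cloud(c):
    v,u=np.mgrid[:384,:512]; z=c['range_z']
    p=np.stack([(u-c['cx'])/c['fx']*z,(v-c['cy'])/c['fy']*z,z],-1)
    return p@R.from_quat(c['orientation']).as_matrix().T+c['xyz']
E
python3 - <<'E'
from h import *
t=cam('top');s=cam('side')
cv2.imwrite('pics/a.png',cv2.resize(np.vstack([t['pixels'],s['pixels']])[:,:,::-1],(800,600)) if 0 else t['pixels'][:,:,::-1])
cv2.imwrite('pics/b.png',s['pixels'][:,:,::-1])
for c in(t,s):print(c['xyz'],c['orientation'],c['fx'])
print(read_state(),r.finger_overhang)
E
```

```text
[ 0.43698696 -0.0847673   0.99072016] [ 0.71213527 -0.69956636  0.04120139 -0.04210357] 364.4407113731637
[ 0.12502606 -0.82863959  0.813328  ] [ 0.88643758 -0.20705364  0.1056112  -0.40025428] 411.18902518991945
{'time': 0.1, 'joint_positions': array([-1.23659541,  0.33280893, -0.06466028,  1.46083787,  0.02162609,
        1.34987906, -0.08847121]), 'joint_vel': array([ 1.72588007e-04, -1.65981544e-03,  1.25765527e-03, -1.88245716e-03,
        9.72304609e-04, -4.31221776e-05,  2.59733421e-04]), 'joint_torque': array([ 2.42539907e-03, -6.24553585e+01,  2.51002971e-02, -3.90713847e+01,
       -6.14508404e-02,  3.67334671e-02,  8.73196086e-05]), 'ee_pos': array([0.2182217 , 0.58533224, 0.23584252]), 'eef_rot': array([ 1.77447845e-01,  9.84130011e-01, -6.15478703e-04, -6.39086212e-05]), 'ft_force': array([ 0.23385552,  0.37663916, -0.4195698 ]), 'torque': array([-0.00937818, -0.01114541, -0.01416772]), 'grip_force': 0.0, 'width': 0.08697176268016427} 0.014
```

View pics/a.png

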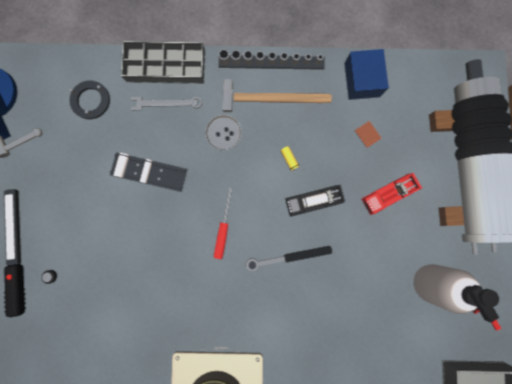

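View pics/b.png

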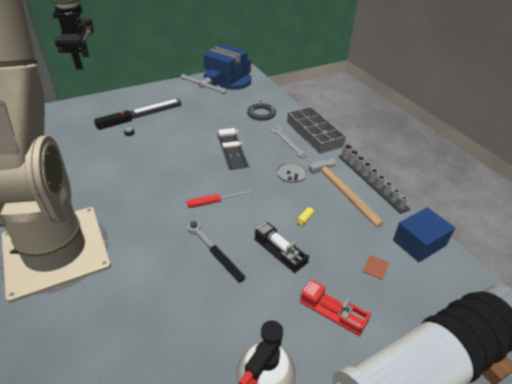

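```bash
python3 - <<'E'
from h import *
t=load('top');s=load('side')
def crop(c,x,y,w,h): return cv2.resize(c['pixels'][y:y+h,x:x+w,::-1],(400,300),interpolation=cv2.INTER_CUBIC)
cv2.imwrite('pics/c.png',np.vstack([np.hstack([crop(t,105,140,88,66),crop(t,275,170,80,60)]),np.hstack([crop(s,200,115,72,54),crop(s,245,215,72,54)])]))
P=cloud(t)
hsv=cv2.cvtColor(t['pixels'],cv2.COLOR_RGB2HSV)
def rep(name,m):
    n,l,st,ce=cv2.connectedComponentsWithStats(m.astype(np.uint8))
    for i in range(1,n):
        if st[i,4]>25:
            q=P[l==i]; rc=cv2.minAreaRect((q[:,:2]*1000).astype(np.float32))
            print(name,ce[i].round(1),st[i,4],rc,np.percentile(q[:,2],[5,50,95]).round(3))
roi=np.zeros((384,512),bool);roi[145:200,105:195]=1;roi[180:220,280:350]=1
rep('white',roi&(hsv[...,2]>175)&(hsv[...,1]<60))
rep('dark',roi&(P[...,2]>0.003)&(hsv[...,2]<75))
rep('all',roi&(P[...,2]>0.006))
E
```

```text
white [120.1 165.9] 174 ((593.420166015625, 268.158447265625), (21.52949333190918, 55.69532775878906), 75.61558532714844) [0.035 0.041 0.044]
white [145.  171.7] 118 ((579.5242309570312, 203.62274169921875), (14.649645805358887, 55.407291412353516), 77.84593963623047) [0.028 0.032 0.035]
white [316.4 199.3] 182 ((486.00146484375, -178.33981323242188), (25.645122528076172, 209.70285034179688), 20.673900604248047) [0.038 0.043 0.047]
dark [135.1 160. ] 34 ((613.3184204101562, 235.0476837158203), (37.32352828979492, 7.199069023132324), 76.00059509277344) [0.003 0.013 0.021]
dark [170.2 168.4] 91 ((591.8391723632812, 143.9473114013672), (84.82382202148438, 11.811433792114258), 80.03764343261719) [0.003 0.012 0.022]
dark [131.2 176.8] 30 ((566.270751953125, 241.52259826660156), (40.58948516845703, 7.062934398651123), 70.59896087646484) [0.005 0.013 0.022]
dark [170.1 186.1] 45 ((545.012939453125, 141.08062744140625), (61.29745101928711, 6.18646240234375), 80.84239196777344) [0.004 0.014 0.022]
dark [317.5 199.6] 420 ((497.37640380859375, -198.90785217285156), (50.0347785949707, 253.36981201171875), 16.71152687072754) [0.008 0.025 0.038]
all [140.1 169.5] 741 ((546.0557250976562, 100.72317504882812), (422.4942321777344, 81.91148376464844), 70.51654052734375) [0.007 0.029 0.043]
all [314.2 200.1] 1103 ((498.4320068359375, -199.1651153564453), (53.399681091308594, 254.16111755371094), 16.37564468383789) [0.008 0.034 0.047]
```

View pics/c.png

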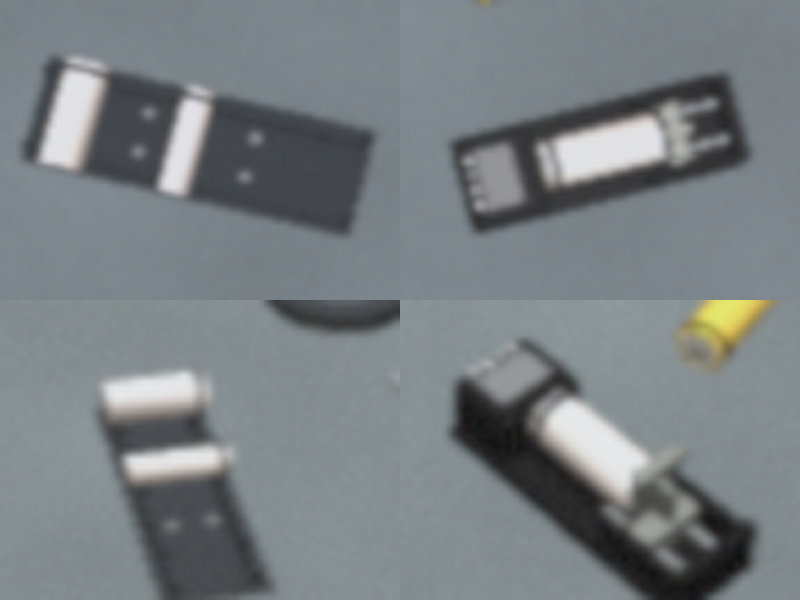

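Candidates (top view): the white cell in the black charger at (316,199) is the charged one; the yellow cell at (290,157) and red charger at (392,193) are look-alikes. In the rack, the fat cell is the far one at (120,166), with its button towards +x. The thin cell is in the middle at (145,172), and the free saddle is near (175,178). The crop confirms this: contact head at the left (+y) end, slide on the right.

Call:
{"name": "carry_out", "arguments": {
  "moves": [
    [-0.97,-0.5,0,0,0,0],
    [-0.97,-0.5,0,0,0,0],
    [-0.97,-0.5,0,0,0,0],
    [-0.97,-0.5,0,0,0,0],
    [-0.97,-0.5,0,0,0,0],
    [-0.97,-0.5,0,0,0,0],
    [-0.97,-0.5,0,0,0,0],
    [-0.97,-0.5,0,0,0,0],
    [-0.97,-0.5,0,0,0,0],
    [-0.97,-0.5,0,0,0,0],
    [-0.97,-0.5,0,0,0,0],
    [-0.97,-0.5,0,0,0,0],
    [0,0,0,0,0,-1],
    [0,0,-0.5,0,0,0],
    [0,0,0,0,0,0]
  ],
  "fingers": 60,
  "force": 25
}}

```text
time: 1.98
ee_pos: [0.5713, 0.1983, 0.2574]
eef_rot: [0.109, 0.994, 0.001, 0.001]
ft_force: [-0.1, -0.1, -0.6]
width: 0.0597
grip_force: 0.0
```

```bash
python3 - <<'E'
from h import *
w=cam('wrist','d.png');print(w['xyz'],R.from_quat(w['orientation']).as_matrix().round(3),w['fx']);s=read_state();print(s['ee_pos'],s['eef_rot'],s['joint_positions'].round(2),s['time'])
E
```

```text
[0.50035943 0.21269463 0.40517172] [[ 0.217  0.94   0.262]
 [ 0.976 -0.209 -0.056]
 [ 0.002  0.268 -0.963]] 299.05202249602553
[0.57085347 0.1982374  0.2564314 ] [1.08451667e-01 9.94101687e-01 1.75278965e-04 2.05009239e-04] [-0.61  0.27  0.24  1.5  -0.07  1.37  0.99] 2.025
```

View pics/d.png

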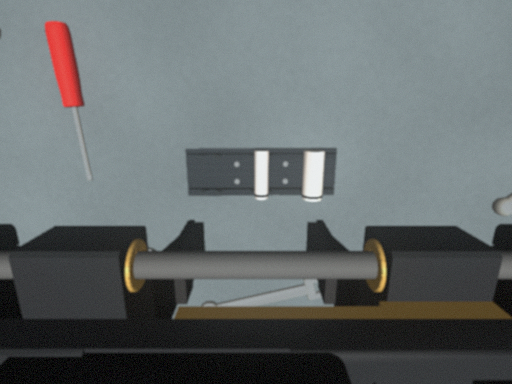

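The wrist view shows the rack at (262,172): fat cell at (314,175) with its band and button at the lower end (+x), thin cell at (262,174), and the empty saddle at about (211,172).

```bash
cat >> h.py <<'E'
def rays(c,uv,h):
    uv=np.asarray(uv,float); d=np.stack([(uv[:,0]-c['cx'])/c['fx'],(uv[:,1]-c['cy'])/c['fy'],np.ones(len(uv))],1)@R.from_quat(c['orientation']).as_matrix().T
    return c['xyz']+d*((h-c['xyz'][2])/d[:,2])[:,None]
def rects(c,m,h,amin=60,name=''):
    n,l,st,ce=cv2.connectedComponentsWithStats(m.astype(np.uint8))
    for i in range(1,n):
        if st[i,4]>=amin:
            v,u=np.nonzero(l==i); p=rays(c,np.c_[u,v],h)[:,:2]*1000
            rc=cv2.minAreaRect(p.astype(np.float32)); b=cv2.boxPoints(rc); e=max(b[1]-b[0],b[2]-b[1],key=np.linalg.norm)
            print(name,ce[i].round(),st[i,4],'ctr',np.round(rc[0],1),'mean',p.mean(0).round(1),'size',np.round(rc[1],1),'ang',np.degrees(np.arctan2(e[1],e[0])).round(1))
E
python3 - <<'E'
from h import *
w=load('wrist');hsv=cv2.cvtColor(w['pixels'],cv2.COLOR_RGB2HSV);P=cloud(w)
roi=np.zeros((384,512),bool);roi[135:212,175:350]=1
rects(w,roi&(hsv[...,2]>170)&(hsv[...,1]<40),.030,name='white@30')
rects(w,roi&((hsv[...,2]<75)|(hsv[...,2]>150)),.012,500,name='rack@12')
rects(w,roi&(hsv[...,2]<75),.004,500,name='dark@4')
for n,b in(('flat',(slice(150,200),slice(306,322))),('thin',(slice(152,196),slice(257,268)))):
    q=P[b].reshape(-1,3);q=q[q[:,2]>.028 if n=='flat' else q[:,2]>.024];print(n,np.median(q,0).round(4),len(q),np.percentile(q[:,2],98))
# charger from top camera
t=load('top');hv=cv2.cvtColor(t['pixels'],cv2.COLOR_RGB2HSV);roi=np.zeros((384,512),bool);roi[180:220,280:350]=1
rects(t,roi&(hv[...,2]>185)&(hv[...,1]<60),.034,name='chcell')
m=roi&(hv[...,2]<70);rects(t,m,.01,200,name='ch')
E
```

```text
white@30 [261. 172.] 564 ctr [580.6 203.4] mean [580.  203.4] size [15.6 56.2] ang -12.5
white@30 [313. 174.] 838 ctr [597.1 268.3] mean [596.3 268.6] size [24.4 57.7] ang -12.5
rack@12 [320. 150.] 1458 ctr [589.2 262.1] mean [572.  285.1] size [123.4  84. ] ang 77.5
rack@12 [261. 172.] 581 ctr [585.2 203.3] mean [583.7 203.2] size [17.3 60.3] ang -12.5
rack@12 [313. 173.] 889 ctr [601.  270.9] mean [600.6 271.1] size [26.8 61.8] ang -12.5
flat [0.5949 0.2666 0.0414] 784 0.043875421815955426
thin [0.5809 0.2045 0.0321] 484 0.0342149174006575
chcell [316. 199.] 174 ctr [ 514.4 -253.1] mean [ 514.1 -252.9] size [21.6 56.4] ang -75.0
ch [317. 200.] 377 ctr [ 513.8 -252.4] mean [ 514.5 -259.8] size [ 47.8 150. ] ang -74.6
```

Call:
{"name": "carry_out", "arguments": {
  "moves": [
    [-0.1,-0.94,0,0,0,0],
    [-0.1,-0.94,0,0,0,0],
    [-0.1,-0.94,0,0,0,0],
    [-0.1,-0.94,0,0,0,0],
    [-0.1,-0.94,0,0,0,0],
    [-0.1,-0.94,0,0,0,0],
    [-0.1,-0.94,0,0,0,0],
    [-0.1,-0.94,0,0,0,0],
    [-0.1,-0.94,0,0,0,0],
    [-0.1,-0.94,0,0,0,0],
    [-0.1,-0.94,0,0,0,0],
    [-0.1,-0.94,0,0,0,0],
    [0,0,0,0,0,0.97],
    [0,0,0,0,0,0.97],
    [0,0,0,0,0,0.97],
    [0,0,0,0,0,0.97],
    [0,0,0,0,0,0.97],
    [0,0,0,0,0,0.97],
    [0,0,0,0,0,0.97],
    [0,0,0,0,0,0.97]
  ]
}}

```text
time: 4.53
ee_pos: [0.5201, -0.2525, 0.2555]
eef_rot: [0.607, 0.795, -0.0, -0.001]
ft_force: [0.5, -0.7, -0.3]
width: 0.06
grip_force: 0.0
```

```bash
python3 - <<'E'
from h import *
w=cam('wrist','e.png');s=read_state();print(s['ee_pos'],s['eef_rot'],s['joint_positions'].round(2),s['time'])
print(cloud(w)[60:240:20,256].round(3))
E
```

```text
[ 0.52013077 -0.252404    0.25546747] [ 6.09764786e-01  7.92582203e-01 -1.85310758e-04 -5.68895367e-04] [-0.2   0.25  0.68  1.59 -0.16  1.36  0.76] 4.575
[[ 0.487 -0.127  0.001]
 [ 0.493 -0.149  0.002]
 [ 0.5   -0.173 -0.   ]
 [ 0.506 -0.196  0.038]
 [ 0.512 -0.218  0.042]
 [ 0.518 -0.241  0.041]
 [ 0.525 -0.265  0.043]
 [ 0.534 -0.3    0.009]
 [ 0.54  -0.321  0.03 ]]
```

View pics/e.png

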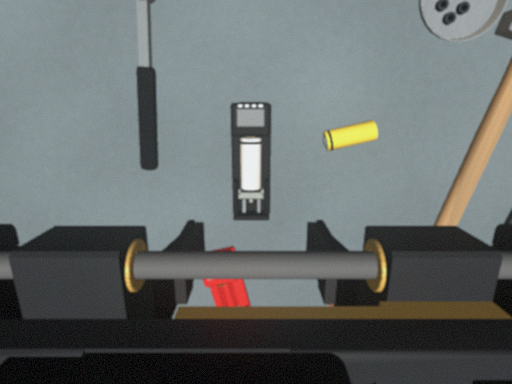

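The charged cell is at (251,165), the contact head at (250,118), and the slide plate near row 194.

```bash
python3 - <<'E'
from h import *
w=load('wrist');hsv=cv2.cvtColor(w['pixels'],cv2.COLOR_RGB2HSV);P=cloud(w)
roi=np.zeros((384,512),bool);roi[98:222,226:276]=1
rects(w,roi&(hsv[...,2]>200)&(hsv[...,1]<40),.032,name='cell@32')
rects(w,roi&(hsv[...,2]<80),.010,500,name='dark@10')
m=roi&(hsv[...,2]>200)&(hsv[...,1]<40)&(P[...,2]>.038);print(np.median(P[m],0))
a=np.radians(105);ax=np.array([np.cos(a),np.sin(a)]);ay=np.array([-ax[1],ax[0]])
q=P[roi];s=q[:,:2]@ax;l=q[:,:2]@ay
print('head lat',np.percentile(l[(q[:,2]>.03)&(s>-.36+.02)],[2,50,98]))
for u in(251,252):
  for v in range(104,222,2): print(v,(P[v,u,:2]@ax*1e3).round(1),(P[v,u,2]*1e3).round(),w['pixels'][v,u].max(),end=' | ')
# column profile across the bay at head and at V
for v in(118,150,170): print();print(v,[(round(float(P[v,u,:2]@ay*1e3)),round(float(P[v,u,2]*1e3)),int(w['pixels'][v,u].max())) for u in range(228,276,2)])
E
```

```text
cell@32 [250. 167.] 796 ctr [ 514.4 -253.9] mean [ 514.2 -253.1] size [21.8 56.3] ang -74.8
dark@10 [251. 166.] 1965 ctr [ 514.6 -253.5] mean [ 516.4 -257.5] size [ 49.9 155.9] ang -74.6
[ 0.51331965 -0.24864721  0.04307009]
head lat [-0.4544905  -0.43200308 -0.4082573 ]
104 -301.6 37.0 117 | 106 -303.9 36.0 144 | 108 -306.2 36.0 108 | 110 -308.4 38.0 163 | 112 -310.7 37.0 168 | 114 -313.0 37.0 163 | 116 -315.3 37.0 167 | 118 -317.6 38.0 163 | 120 -319.9 37.0 166 | 122 -322.2 38.0 165 | 124 -324.6 37.0 162 | 126 -327.0 36.0 119 | 128 -329.2 38.0 68 | 130 -331.7 37.0 62 | 132 -334.1 37.0 66 | 134 -336.3 38.0 63 | 136 -339.0 35.0 104 | 138 -341.2 37.0 178 | 140 -342.8 45.0 235 | 142 -345.2 44.0 149 | 144 -347.6 44.0 188 | 146 -349.8 46.0 242 | 148 -352.3 45.0 240 | 150 -354.7 45.0 240 | 152 -357.2 44.0 239 | 154 -359.7 43.0 239 | 156 -361.9 45.0 239 | 158 -364.2 45.0 240 | 160 -366.9 44.0 241 | 162 -369.2 45.0 239 | 164 -371.6 45.0 240 | 166 -374.2 44.0 239 | 168 -376.6 45.0 239 | 170 -379.1 45.0 240 | 172 -382.0 43.0 240 | 174 -384.0 45.0 240 | 176 -386.8 44.0 240 | 178 -388.8 46.0 23
[... 2240 characters left out ...]
, 65), (-417, 9, 141), (-421, 39, 225), (-424, 41, 236), (-426, 44, 238), (-428, 45, 240), (-431, 46, 239), (-433, 44, 240), (-436, 44, 239), (-438, 43, 239), (-441, 42, 233), (-443, 39, 175), (-446, 10, 74), (-449, 9, 67), (-451, 10, 64), (-454, 8, 60), (-457, 9, 97), (-460, 1, 146), (-462, 0, 145)]

170 [(-400, 0, 148), (-403, 0, 146), (-406, 9, 96), (-409, 10, 67), (-412, 10, 71), (-414, 10, 64), (-417, 11, 127), (-421, 38, 223), (-423, 41, 238), (-426, 43, 239), (-428, 45, 240), (-431, 44, 239), (-433, 44, 239), (-436, 44, 240), (-438, 43, 236), (-441, 40, 232), (-443, 38, 166), (-446, 10, 72), (-449, 10, 70), (-452, 9, 66), (-454, 10, 63), (-457, 7, 108), (-460, 1, 148), (-463, 1, 145)]
```

Call:
{"name": "carry_out", "arguments": {
  "moves": [
    [0.16,-0.12,0.9,0,0,-0.04],
    [0,0,0.9,0,0,0],
    [0,0,0.9,0,0,0],
    [0,0,0.9,0,0,0],
    [0,0,0.9,0,0,0],
    [0,0,0.6,0,0,0],
    [0,0,0.4,0,0,0],
    [0,0,0.12,0,0,0],
    [0,0,0,0,0,0],
    [0,0,0,0,0,0]
  ],
  "fingers": 50
}}

```text
time: 5.82
ee_pos: [0.5146, -0.2481, 0.0326]
eef_rot: [0.603, 0.798, 0.0, 0.001]
ft_force: [-0.0, 1.0, -0.4]
width: 0.0498
grip_force: 0.0
```

Call:
{"name": "carry_out", "arguments": {
  "moves": [
    [0,0,0,0,0,0],
    [0,0,0,0,0,0],
    [0,0,0,0,0,0],
    [0,0,0,0,0,0],
    [0,0,0,0,0,0],
    [0,0,0,0,0,0]
  ],
  "fingers": 15,
  "force": 25
}}

```text
time: 6.58
ee_pos: [0.5128, -0.2483, 0.0317]
eef_rot: [0.604, 0.797, -0.0, -0.001]
ft_force: [-6.0, -0.5, 5.1]
width: 0.0253
grip_force: 25.0
```

Call:
{"name": "carry_out", "arguments": {
  "moves": [
    [-0.05,0,-0.1,0,0,0],
    [0,0,-0.4,0,0,0],
    [0,0,-0.8,0,0,0],
    [0,0,-1,0,0,0],
    [0,0,-1,0,0,0],
    [0.4,0.17,0,0,0,0],
    [0.75,0.32,0,0,0,0],
    [0.75,0.32,0,0,0,0],
    [0.75,0.32,0,0,0,0],
    [0.75,0.32,0,0,0,0],
    [0.75,0.32,0,0,0,0],
    [0.75,0.32,0,0,0,0],
    [0.75,0.32,0,0,0,0],
    [0.75,0.32,0,0,0,0],
    [0.75,0.32,0,0,0,0],
    [0.75,0.32,0,0,0,0],
    [0.75,0.32,0,0,0,0],
    [0.4,0.17,0,0,0,0],
    [0,0,0,0,0,0]
  ]
}}

```text
time: 8.95
ee_pos: [0.5645, 0.1415, 0.1636]
eef_rot: [0.602, 0.798, -0.0, 0.0]
ft_force: [-0.0, -0.5, -1.0]
width: 0.0248
grip_force: 25.0
```

Call:
{"name": "carry_out", "arguments": {
  "moves": [
    [0,0,0,0,0,-0.9],
    [0,0,0,0,0,-0.9],
    [0,0,0,0,0,-0.9],
    [0,0,0,0,0,-0.9],
    [0,0,0,0,0,-0.9],
    [0,0,0,0,0,-0.9],
    [0,0,0,0,0,-0.9],
    [0,0,0,0,0,-0.9],
    [0,0,0,0,0,-0.6],
    [0,0,0,0,0,0],
    [0,0,0,0,0,0]
  ]
}}

```text
time: 10.32
ee_pos: [0.5647, 0.1395, 0.1638]
eef_rot: [0.104, 0.995, -0.0, 0.0]
ft_force: [0.4, 0.4, -1.1]
width: 0.0251
grip_force: 25.0
```

```bash
python3 - <<'E'
from h import *
w=cam('wrist','f.png');s=read_state();print(s['ee_pos'],s['eef_rot'],s['joint_positions'].round(2),s['time'],s['width'])
E
```

```text
[0.56467523 0.13980534 0.16378013] [ 1.04045605e-01  9.94572522e-01 -7.95200157e-05  5.78267041e-05] [-0.57  0.29  0.3   1.69 -0.09  1.18  1.11] 10.375 0.02546496406426576
```

View pics/f.png

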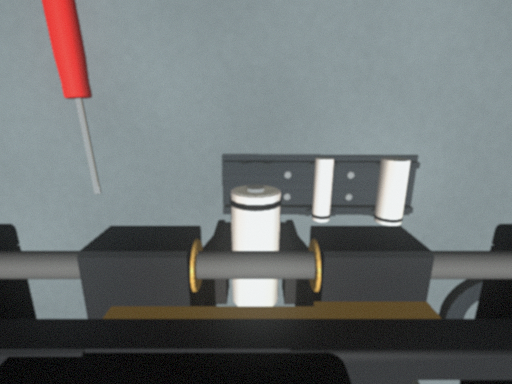

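The held cell (256,240) has its button towards tool +x; the rack is at (320,185), with thin (322,190) and fat (392,190) undisturbed. Next: measure the saddle centre and the cell's offset in the grip.

```bash
python3 - <<'E'
from h import *
w=load('wrist');P=cloud(w);s=read_state();hsv=cv2.cvtColor(w['pixels'],cv2.COLOR_RGB2HSV)
a=np.radians(-12.5);X=np.array([np.cos(a),np.sin(a)]);Y=np.array([-X[1],X[0]])
px=P[...,:2]@X*1e3;py=P[...,:2]@Y*1e3;z=P[...,2]*1e3
print('tcp',s['ee_pos'][:2]@X*1e3,s['ee_pos'][:2]@Y*1e3, 'yaw',np.degrees(2*np.arctan2(s['eef_rot'][1],s['eef_rot'][0])))
for u in(240,275,335,340):
  print(u,[(int(v),px[v,u].round(1),z[v,u].round(),int(w['pixels'][v,u].max())) for v in range(148,218,2)])
for v in(165,205): print(v,[(u,py[v,u].round(1),z[v,u].round(),int(w['pixels'][v,u].max())) for u in range(216,424,4)])
roi=np.zeros((384,512),bool);roi[150:228,305:420]=1
rects(w,roi&(hsv[...,2]>200)&(hsv[...,1]<40),.03,name='cells')
roi[:]=0;roi[185:300,225:285]=1;h=roi&(z>130)&(hsv[...,2]>120)
print('held tip px',np.percentile(px[h],[0.5,5,95,99.5]),'py',np.percentile(py[h],[2,50,98]),'z',np.percentile(z[h],[5,95]))
print([(v,px[v,256].round(1),z[v,256].round(),int(w['pixels'][v,256].max())) for v in range(182,250,3)])
E
```

```text
tcp 521.0307600207136 258.70948476421614 yaw 168.05563475922128
240 [(148, np.float64(489.0), np.float64(-0.0), 149), (150, np.float64(491.0), np.float64(-0.0), 148), (152, np.float64(493.2), np.float64(-0.0), 145), (154, np.float64(495.3), np.float64(-1.0), 105), (156, np.float64(496.7), np.float64(4.0), 88), (158, np.float64(498.7), np.float64(4.0), 85), (160, np.float64(500.9), np.float64(4.0), 72), (162, np.float64(501.1), np.float64(14.0), 78), (164, np.float64(503.1), np.float64(14.0), 86), (166, np.float64(505.2), np.float64(14.0), 87), (168, np.float64(509.3), np.float64(4.0), 88), (170, np.float64(511.3), np.float64(4.0), 88), (172, np.float64(513.8), np.float64(3.0), 88), (174, np.float64(515.6), np.float64(4.0), 83), (176, np.float64(517.6), np.float64(5.0), 87), (178, np.float64(519.9), np.float64(4.0), 94), (180, np.float64(522.2), np.float64(4.0), 89), (182, np.float64(524.2), np.float64(5.0), 87), (184, np.float64(526.9), np.float64(3.0), 90), (186, np.float64(528.7), np.float64(4.0), 107), (188, np.float64(489.4), np.float64(160.0), 127), (190, np.float64(489.5), np.f
[... 11490 characters left out ...]
, (209, np.float64(495.1), np.float64(177.0), 76), (212, np.float64(496.8), np.float64(176.0), 242), (215, np.float64(498.1), np.float64(177.0), 243), (218, np.float64(499.9), np.float64(176.0), 243), (221, np.float64(501.3), np.float64(177.0), 242), (224, np.float64(502.8), np.float64(177.0), 243), (227, np.float64(504.7), np.float64(176.0), 243), (230, np.float64(505.9), np.float64(177.0), 243), (233, np.float64(507.2), np.float64(177.0), 243), (236, np.float64(509.6), np.float64(176.0), 242), (239, np.float64(510.8), np.float64(176.0), 243), (242, np.float64(512.6), np.float64(176.0), 242), (245, np.float64(514.1), np.float64(176.0), 244), (248, np.float64(448.9), np.float64(312.0), 245)]
```

Call:
{"name": "carry_out", "arguments": {
  "moves": [
    [-0.185,0.02,0.4,0,0,0.07],
    [0,0,0.8,0,0,0],
    [0,0,0.8,0,0,0],
    [0,0,0.7,0,0,0],
    [0,0,0.3,0,0,0],
    [0,0,0.2,0,0,0],
    [0,0,0.06,0,0,0],
    [0,0,0.05,0,0,0],
    [0,0,0,0,0,0],
    [0,0,0,0,0,0]
  ]
}}

```text
time: 11.62
ee_pos: [0.5723, 0.1399, 0.0317]
eef_rot: [0.108, 0.994, 0.0, 0.0]
ft_force: [0.1, 0.0, -1.0]
width: 0.0253
grip_force: 25.0
```

Call:
{"name": "carry_out", "arguments": {
  "moves": [
    [0,-0.02,0.03,0,0,0],
    [0,0,0.02,0,0,0],
    [0,0,0,0,0,0],
    [0,0,0,0,0,0]
  ]
}}

```text
time: 12.12
ee_pos: [0.572, 0.1389, 0.0297]
eef_rot: [0.108, 0.994, 0.0, 0.0]
ft_force: [-2.5, -0.7, 5.2]
width: 0.0253
grip_force: 25.0
```

Contact is made; release with a narrow opening, then rise straight up.

Call:
{"name": "carry_out", "arguments": {
  "moves": [
    [0,0,0,0,0,0],
    [0,0,0,0,0,0],
    [0,0,0,0,0,0],
    [0,0,0,0,0,0],
    [0,0,0,0,0,0],
    [0,0,0,0,0,0]
  ],
  "fingers": 46
}}

```text
time: 12.88
ee_pos: [0.5719, 0.1391, 0.0293]
eef_rot: [0.108, 0.994, 0.0, 0.0]
ft_force: [-0.3, 1.4, -0.1]
width: 0.0459
grip_force: 0.0
```

Call:
{"name": "carry_out", "arguments": {
  "moves": [
    [0,0,-0.3,0,0,0],
    [0,0,-0.8,0,0,0],
    [0,0,-1,0,0,0],
    [0,0,-1,0,0,0],
    [0,0,-1,0,0,0],
    [0,0,-1,0,0,0],
    [0,0,0,0,0,0]
  ]
}}

```text
time: 13.75
ee_pos: [0.5734, 0.1392, 0.2378]
eef_rot: [0.108, 0.994, 0.002, 0.003]
ft_force: [-0.3, -0.7, -1.4]
width: 0.0462
grip_force: 0.0
```

```bash
python3 - <<'E'
from h import *
w=cam('wrist','g.png');t=cam('top');s=read_state();print(s['ee_pos'],s['eef_rot'],s['joint_positions'].round(2),s['time'],s['width'])
P=cloud(w);hsv=cv2.cvtColor(w['pixels'],cv2.COLOR_RGB2HSV);roi=np.zeros((384,512),bool);roi[100:225]=1
m=roi&(hsv[...,2]>195)&(hsv[...,1]<40)
rects(w,m,.03,150,name='cells')
a=np.radians(-12.5);X=np.array([np.cos(a),np.sin(a)]);Y=np.array([-X[1],X[0]])
n,l,st,ce=cv2.connectedComponentsWithStats((m&(P[...,2]<.06)).astype(np.uint8))
for i in range(1,n):
  if st[i,4]>150:
    q=P[l==i];print(ce[i].round(),'x',np.percentile(q[:,:2]@X,[2,98]).round(4),'y',np.median(q[:,:2]@Y).round(4),'ztop',np.percentile(q[:,2],90).round(4))
E
```

```text
[0.57186902 0.13900397 0.23396036] [1.07701229e-01 9.94183161e-01 3.35250229e-04 4.18468599e-04] [-0.58  0.25  0.31  1.58 -0.08  1.32  1.1 ] 13.85 0.04602054811495056
cells [308. 163.] 570 ctr [581. 203.] mean [580.4 203.1] size [15.1 55.1] ang -13.3
cells [365. 164.] 889 ctr [596.9 269.1] mean [596.4 269.8] size [23.5 57.5] ang -12.5
cells [254. 172.] 885 ctr [577.6 136.4] mean [576.5 137. ] size [22.8 58.3] ang -12.0
[308. 163.] x [0.4961 0.5494] y 0.3233 ztop 0.0334
[365. 164.] x [0.4953 0.549 ] y 0.3879 ztop 0.0429
[254. 172.] x [0.5044 0.5582] y 0.2586 ztop 0.0428
```

View pics/g.png

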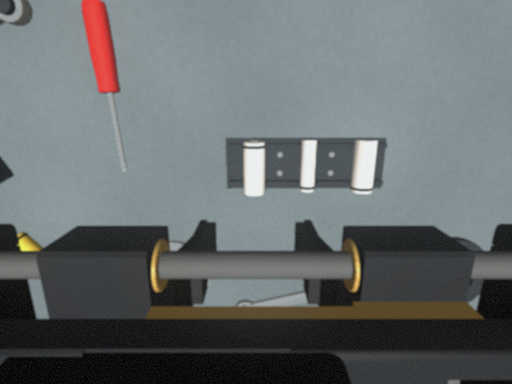

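Call:
{"name": "carry_out", "arguments": {
  "moves": [
    [0,0.82,0,0,0,0],
    [0,0.82,0,0,0,0],
    [0,0.82,0,0,0,0],
    [0,0.82,0,0,0,0],
    [0,0,0,0,0,0.98],
    [0,0,0,0,0,0.98],
    [0,0,0,0,0,0.98],
    [0,0,0,0,0,0.98],
    [0,0,0,0,0,0.98],
    [0,0,0,0,0,0.98],
    [0,0,0,0,0,0.98],
    [0,0,0,0,0,0.98],
    [0,0,0,0,0,0.98],
    [0,0,0,0,0,0.98],
    [0,0,0,0,0,0.98],
    [0,0,0,0,0,0.98],
    [0,0,0,0,0,0.98],
    [0,0,0,0,0,0.98],
    [0,0,0,0,0,0.98],
    [0,0,0,0,0,0.98]
  ]
}}

```text
time: 16.35
ee_pos: [0.5994, 0.2669, 0.2321]
eef_rot: [0.934, 0.358, -0.001, 0.0]
ft_force: [-0.2, -0.3, 0.4]
width: 0.046
grip_force: 0.0
```

Call:
{"name": "carry_out", "arguments": {
  "moves": [
    [0,0,0,0,0,0.97],
    [0,0,0,0,0,0.97],
    [0,0,0,0,0,0.97],
    [0,0,0,0,0,0.97],
    [0,0,0,0,0,0.97],
    [0,0,0,0,0,0.97],
    [0,0,0,0,0,0.97],
    [0,0,0,0,0,0],
    [0,0,0,0,0,0]
  ]
}}

```text
time: 17.48
ee_pos: [0.5997, 0.2671, 0.2328]
eef_rot: [0.995, -0.104, -0.0, 0.0]
ft_force: [0.1, -0.2, 0.2]
width: 0.046
grip_force: 0.0
```

```bash
python3 - <<'E'
from h import *
w=cam('wrist');s=read_state();q=s['eef_rot'];print(s['ee_pos'],q,s['joint_positions'].round(2),s['time'])
a=np.radians(-12.5);X=np.array([np.cos(a),np.sin(a)]);Y=np.array([-X[1],X[0]]);print('tcp',s['ee_pos'][:2]@X,s['ee_pos'][:2]@Y,np.degrees(2*np.arctan2(q[1],q[0])))
P=cloud(w);hsv=cv2.cvtColor(w['pixels'],cv2.COLOR_RGB2HSV)
m=(hsv[...,2]>195)&(hsv[...,1]<40)&(P[...,2]<.06)&(P[...,2]>.02)
rects(w,m,.03,150,name='cells')
E
```

```text
[0.59977299 0.26712909 0.23299646] [ 9.94537778e-01 -1.04376852e-01 -2.55391790e-04  1.28293641e-04] [-1.06  0.5   0.82  1.41 -0.36  1.39 -2.01] 17.525
tcp 0.5277386557422259 0.3906116993141604 -11.982531566336855
cells [366. 171.] 922 ctr [572.1 136.3] mean [572.6 135.9] size [24.  57.4] ang -12.3
cells [254. 178.] 912 ctr [591.5 268.6] mean [592.4 268.7] size [22.8 58.1] ang -12.5
cells [309. 176.] 589 ctr [579.8 204.5] mean [580.8 204.1] size [15.5 56.7] ang -12.4
```

Call:
{"name": "carry_out", "arguments": {
  "moves": [
    [0,0,0.6,0,0,0.06],
    [0,0,0.9,0,0,0],
    [0,0,0.9,0,0,0],
    [0,0,0.9,0,0,0],
    [0,0,0.9,0,0,0],
    [0,0,0.5,0,0,0],
    [0,0,0.35,0,0,0],
    [0,0,0,0,0,0],
    [0,0,0,0,0,0]
  ]
}}

```text
time: 18.65
ee_pos: [0.6007, 0.2674, 0.0326]
eef_rot: [0.994, -0.11, 0.001, -0.001]
ft_force: [0.6, -0.3, -0.1]
width: 0.046
grip_force: 0.0
```

Call:
{"name": "carry_out", "arguments": {
  "moves": [
    [0,0,0,0,0,0],
    [0,0,0,0,0,0],
    [0,0,0,0,0,0],
    [0,0,0,0,0,0],
    [0,0,0,0,0,0],
    [0,0,0,0,0,0]
  ],
  "fingers": 15,
  "force": 30
}}

```text
time: 19.4
ee_pos: [0.6002, 0.2675, 0.0316]
eef_rot: [0.994, -0.11, 0.0, -0.0]
ft_force: [0.2, 2.0, 3.9]
width: 0.0256
grip_force: 30.0
```

Call:
{"name": "carry_out", "arguments": {
  "moves": [
    [0,0,-0.2,0,0,0],
    [0,0,-0.6,0,0,0],
    [0,0,-1,0,0,0],
    [0,0,-1,0,0,0],
    [0,0,-1,0,0,0],
    [0,0,0,0,0,0],
    [0,0,0,0,0,0]
  ]
}}

```text
time: 20.27
ee_pos: [0.5995, 0.2668, 0.1827]
eef_rot: [0.994, -0.11, -0.001, 0.0]
ft_force: [0.3, -0.1, -1.6]
width: 0.0254
grip_force: 30.0
```

```bash
python3 - <<'E'
from h import *
w=cam('wrist');s=read_state();q=s['eef_rot'];print(s['ee_pos'],q,s['joint_positions'].round(2),s['time'])
P=cloud(w);M=R.from_quat(q).as_matrix();L=(P-s['ee_pos'])@M*1e3
print([(v,L[v,256].round(1).tolist(),int(w['pixels'][v,256].max())) for v in range(176,245,4)])
print([(u,L[220,u].round(1).tolist()) for u in range(228,286,6)])
E
```

```text
[0.59925607 0.26685053 0.18211075] [ 9.93944999e-01 -1.09874073e-01 -8.57492786e-04  5.40438942e-04] [-1.05  0.53  0.8   1.48 -0.39  1.3  -2.01] 20.325
[(176, [1.3, 1.7, 177.6], 91), (180, [-3.5, 1.7, 178.3], 85), (184, [-8.2, 1.7, 178.7], 88), (188, [-12.9, 1.7, 178.8], 90), (192, [31.1, 1.4, 4.7], 90), (196, [30.7, 1.3, -1.7], 139), (200, [29.2, 1.3, -3.6], 134), (204, [29.0, 1.3, -9.7], 183), (208, [27.5, 1.3, -11.1], 244), (212, [25.3, 1.3, -10.8], 159), (216, [23.3, 1.3, -11.1], 82), (220, [21.1, 1.3, -10.7], 247), (224, [19.0, 1.3, -10.7], 245), (228, [17.3, 1.3, -11.6], 243), (232, [15.0, 1.3, -11.3], 244), (236, [12.9, 1.3, -11.3], 245), (240, [10.5, 1.3, -10.9], 244), (244, [8.2, 1.3, -10.6], 243)]
[(228, [-52.9, -31.4, 182.6]), (234, [18.6, -10.0, -4.2]), (240, [20.5, -6.6, -9.2]), (246, [21.0, -3.6, -10.4]), (252, [20.9, -0.6, -10.1]), (258, [21.5, 2.3, -11.7]), (264, [21.3, 5.2, -11.2]), (270, [20.5, 8.3, -9.0]), (276, [18.8, 11.6, -4.7]), (282, [-53.0, 32.4, 182.7])]
```

Call:
{"name": "carry_out", "arguments": {
  "moves": [
    [0.03,0.4,0,0,0,0],
    [0.03,0.9,0,0,0,0],
    [0.03,0.9,0,0,0,0],
    [0.03,0.9,0,0,0,0],
    [0.03,0.9,0,0,0,0],
    [0.03,0.9,0,0,0,0],
    [0.03,0.9,0,0,0,0],
    [0.03,0.9,0,0,0,0],
    [0.03,0.9,0,0,0,0],
    [0.03,0.9,0,0,0,0],
    [0.03,0.9,0,0,0,0],
    [0.03,0.9,0,0,0,0],
    [0.03,0.9,0,0,0,0],
    [0.03,0.9,0,0,0,0],
    [0.03,0.44,0,0,0,0],
    [0,0,0,0,0,-0.6],
    [0,0,0,0,0,-0.98],
    [0,0,0,0,0,-0.98],
    [0,0,0,0,0,-0.98],
    [0,0,0,0,0,-0.98]
  ]
}}

```text
time: 22.82
ee_pos: [0.5066, -0.227, 0.1826]
eef_rot: [0.979, 0.206, -0.001, -0.0]
ft_force: [-0.1, 0.3, -0.6]
width: 0.025
grip_force: 30.0
```

Call:
{"name": "carry_out", "arguments": {
  "moves": [
    [0,0,0,0,0,-0.98],
    [0,0,0,0,0,-0.98],
    [0,0,0,0,0,-0.98],
    [0,0,0,0,0,-0.98],
    [0,0,0,0,0,-0.98],
    [0,0,0,0,0,-0.98],
    [0,0,0,0,0,-0.98],
    [0,0,0,0,0,-0.98],
    [0,0,0,0,0,-0.98],
    [0,0,0,0,0,-0.98],
    [0,0,0,0,0,-0.42],
    [0,0,0,0,0,0],
    [0,0,0,0,0,0]
  ]
}}

```text
time: 24.45
ee_pos: [0.5074, -0.2266, 0.183]
eef_rot: [0.607, 0.794, -0.0, -0.0]
ft_force: [0.3, 0.0, -1.4]
width: 0.025
grip_force: 30.0
```

```bash
cat > m.py <<'E'
from h import *
w=cam('wrist');s=read_state();q=s['eef_rot'];a=np.radians(105);ax=np.array([np.cos(a),np.sin(a)]);ay=np.array([-ax[1],ax[0]])
p=s['ee_pos'];print(p,'s,l',p[:2]@ax,p[:2]@ay,'yaw',np.degrees(2*np.arctan2(q[1],q[0])),q.round(4),s['time'],s['joint_positions'].round(2))
P=cloud(w);M=R.from_quat(q).as_matrix();L=(P-p)@M*1e3
S=P[...,:2]@ax*1e3;l=P[...,:2]@ay*1e3;z=P[...,2]*1e3
for v in(215,225):
  k=[u for u in range(215,300) if abs(L[v,u,2])<14 and w['pixels'][v,u].max()>120];print(v,'held l',l[v,k].min().round(1),l[v,k].max().round(1)) if k else 0
print('tip',[(v,L[v,256].round(1).tolist()) for v in range(184,216,4)])
hd=(z>33)&(z<41)
print('head s',np.percentile(S[hd],[1,99]).round(1),'l',np.percentile(l[hd],[1,50,99]).round(1),hd.sum())
cv2.imwrite('pics/i%d.png'%(s['time']*100),w['pixels'][:,:,::-1]);print('i%d'%(s['time']*100))
E
python3 m.py
```

```text
[ 0.50764425 -0.22650246  0.18309701] s,l -0.3501725773238795 -0.431723544449272 yaw 105.22877719245723 [ 6.072e-01  7.946e-01 -1.000e-04 -2.000e-04] 24.5 [-0.23  0.24  0.66  1.75 -0.16  1.2   0.74]
215 held l -444.2 -419.8
225 held l -443.6 -418.1
tip [(184, [-7.3, 1.0, 166.7]), (188, [-11.7, 1.0, 166.5]), (192, [28.4, 0.5, 6.7]), (196, [28.8, 0.5, -2.2]), (200, [27.3, 0.5, -4.0]), (204, [26.5, 0.5, -8.2]), (208, [25.2, 0.4, -10.4]), (212, [23.0, 0.4, -10.0])]
head s [-340.4 -300.5] l [-455.  -431.5 -408. ] 1902
i2450
```

Call:
{"name": "carry_out", "arguments": {
  "moves": [
    [0,0,0.4,0,0,0],
    [0,0,0.8,0,0,0],
    [0,0,0.8,0,0,0],
    [0,0,0.6,0,0,0],
    [0,0,0.4,0,0,0],
    [0,0,0.18,0,0,0],
    [0,0,0,0,0,0],
    [0,0,0,0,0,0],
    [0,0,0,0,0,0]
  ]
}}

```text
time: 25.62
ee_pos: [0.5085, -0.2264, 0.0568]
eef_rot: [0.607, 0.795, 0.0, 0.001]
ft_force: [-0.3, -0.2, -1.1]
width: 0.0252
grip_force: 30.0
```

```bash
python3 m.py
```

```text
[ 0.50845119 -0.22633588  0.05668044] s,l -0.35022052441459095 -0.4325460945685291 yaw 105.31766740824533 [6.066e-01 7.950e-01 3.000e-04 4.000e-04] 25.675 [-0.17  0.4   0.6   1.86 -0.28  0.96  0.83]
215 held l -445.3 -420.9
225 held l -444.7 -419.2
tip [(184, [29.7, 0.8, 19.0]), (188, [27.5, 0.8, 18.5]), (192, [28.7, 0.8, 5.5]), (196, [28.9, 0.8, -2.6]), (200, [27.1, 0.8, -3.6]), (204, [27.0, 0.7, -10.0]), (208, [25.3, 0.7, -11.0]), (212, [23.1, 0.7, -10.6])]
head s [-337.5 -299.9] l [-454.2 -430.3 -407.9] 4301
i2567
```

Call:
{"name": "carry_out", "arguments": {
  "moves": [
    [0,-0.02,0.05,0,0,0],
    [0,0,0,0,0,0],
    [-0.15,0,0,0,0,0],
    [-0.15,0,0,0,0,0],
    [-0.15,0,0,0,0,0],
    [-0.12,0,0,0,0,0],
    [0,0,0,0,0,0],
    [0,0,0,0,0,0],
    [0,0,0,0,0,0]
  ]
}}

```text
time: 26.8
ee_pos: [0.5133, -0.2481, 0.0541]
eef_rot: [0.606, 0.795, 0.0, -0.0]
ft_force: [0.5, 3.8, -0.8]
width: 0.025
grip_force: 30.0
```

```bash
python3 m.py
```

```text
[ 0.51331777 -0.24815152  0.05407341] s,l -0.3725523730361382 -0.4316005478242592 yaw 105.33163446423161 [ 6.065e-01  7.951e-01  1.000e-04 -1.000e-04] 26.85 [-0.12  0.44  0.6   1.83 -0.3   0.97  0.87]
215 held l -444.2 -419.9
225 held l -443.5 -418.2
tip [(184, [25.1, 0.8, 37.5]), (188, [22.6, 0.8, 37.0]), (192, [28.9, 0.7, 5.2]), (196, [29.0, 0.7, -2.6]), (200, [27.2, 0.7, -3.7]), (204, [26.8, 0.7, -9.2]), (208, [25.4, 0.7, -11.0]), (212, [23.3, 0.7, -10.8])]
head s [-339.9 -300.1] l [-454.  -431.  -408.1] 6065
i2685
```

Call:
{"name": "carry_out", "arguments": {
  "moves": [
    [-0.02,0,0,0,0,0],
    [0,0,0.1,0,0,0],
    [0,0,0.1,0,0,0],
    [0,0,0.1,0,0,0],
    [0,0,0.1,0,0,0],
    [0,0,0.05,0,0,0],
    [0,0,0,0,0,0],
    [0,0,0,0,0,0]
  ]
}}

```text
time: 27.85
ee_pos: [0.5134, -0.2491, 0.0359]
eef_rot: [0.607, 0.795, -0.0, -0.0]
ft_force: [-0.9, 2.5, -1.9]
width: 0.0252
grip_force: 30.0
```

```bash
python3 m.py
```

```text
[ 0.51337321 -0.24907051  0.03592318] s,l -0.3734544041675526 -0.43141624761782005 yaw 105.32161796152369 [ 6.065e-01  7.951e-01 -0.000e+00 -2.000e-04] 27.9 [-0.11  0.46  0.59  1.84 -0.32  0.93  0.89]
215 held l -444.1 -419.6
225 held l -443.5 -418.0
tip [(184, [33.8, 0.7, 3.1]), (188, [27.3, 0.7, 19.2]), (192, [29.0, 0.7, 4.7]), (196, [29.2, 0.7, -3.7]), (200, [26.9, 0.7, -2.9]), (204, [27.0, 0.6, -9.9]), (208, [25.1, 0.6, -10.2]), (212, [23.1, 0.6, -10.3])]
head s [-400.3 -300.2] l [-453.9 -431.2 -408.2] 8539
i2790
```

Call:
{"name": "carry_out", "arguments": {
  "moves": [
    [0,0,0.04,0,0,0],
    [0,0,0.02,0,0,0],
    [0,0,0,0,0,0],
    [0.04,0,0,0,0,0],
    [0.03,0,0,0,0,0],
    [0,0,0,0,0,0],
    [0,0,0,0,0,0]
  ]
}}

```text
time: 28.78
ee_pos: [0.5129, -0.247, 0.034]
eef_rot: [0.607, 0.795, -0.0, 0.0]
ft_force: [-2.7, -0.1, 5.2]
width: 0.0253
grip_force: 30.0
```

```bash
python3 m.py
```

```text
[ 0.51285176 -0.24704797  0.03397575] s,l -0.3713658223982612 -0.4314360411822575 yaw 105.29530806527987 [ 6.067e-01  7.949e-01 -1.000e-04  3.000e-04] 28.825 [-0.11  0.46  0.59  1.84 -0.32  0.93  0.88]
215 held l -444.3 -419.7
225 held l -443.4 -418.0
tip [(184, [35.1, 0.7, -2.1]), (188, [32.7, 0.7, -0.7]), (192, [31.4, 0.7, -3.8]), (196, [29.0, 0.7, -2.8]), (200, [27.5, 0.7, -4.5]), (204, [26.7, 0.7, -8.7]), (208, [25.3, 0.7, -10.8]), (212, [23.4, 0.7, -11.1])]
head s [-400.4 -300.3] l [-453.8 -430.9 -408.2] 9025
i2882
```

Call:
{"name": "carry_out", "arguments": {
  "moves": [
    [0,0,0,0,0,0],
    [0,0,0,0,0,0],
    [0,0,0,0,0,0],
    [0,0,0,0,0,0],
    [0,0,0,0,0,0],
    [0,0,0,0,0,0]
  ],
  "fingers": 46
}}

```text
time: 29.58
ee_pos: [0.5128, -0.2465, 0.0337]
eef_rot: [0.607, 0.795, 0.0, -0.0]
ft_force: [0.1, -0.7, 0.0]
width: 0.0459
grip_force: 0.0
```

Call:
{"name": "carry_out", "arguments": {
  "moves": [
    [0,0,-0.3,0,0,0],
    [0,0,-0.8,0,0,0],
    [0,0,-1,0,0,0],
    [0,0,-1,0,0,0],
    [0,0,-1,0,0,0],
    [0,0,-1,0,0,0],
    [0,0,-0.5,0,0,0],
    [0,0,0,0,0,0],
    [0,0,0,0,0,0]
  ]
}}

```text
time: 30.7
ee_pos: [0.5124, -0.2464, 0.2571]
eef_rot: [0.607, 0.795, -0.0, -0.0]
ft_force: [-0.4, -0.5, -0.0]
width: 0.046
grip_force: 0.0
```

```bash
python3 m.py; python3 - <<'E'
from h import *
w=load('wrist');P=cloud(w);a=np.radians(105);ax=np.array([np.cos(a),np.sin(a)])
hsv=cv2.cvtColor(w['pixels'],cv2.COLOR_RGB2HSV);roi=np.zeros((384,512),bool);roi[90:225,215:290]=1
rects(w,roi&(hsv[...,2]>200)&(hsv[...,1]<40),.032,300,name='cell')
print([(v,(P[v,253,:2]@ax*1e3).round(1),(P[v,253,2]*1e3).round(),int(w['pixels'][v,253].max())) for v in range(110,215,3)])
o=w['pixels'][90:225,165:345,::-1];cv2.imwrite('pics/j.png',cv2.resize(o,(720,540),interpolation=cv2.INTER_CUBIC))
t=cam('top');ht=cv2.cvtColor(t['pixels'],cv2.COLOR_RGB2HSV);roi[:]=0;roi[145:200,105:195]=1
rects(t,roi&(ht[...,2]>175)&(ht[...,1]<60),.03,name='rack')
E
```

```text
[ 0.51229737 -0.24632977  0.2567669 ] s,l -0.37052860018001327 -0.43108642145879095 yaw 105.31200022246739 [ 6.066e-01  7.950e-01 -2.000e-04 -7.000e-04] 30.75 [-0.21  0.22  0.68  1.62 -0.14  1.36  0.76]
tip [(184, [-18.8, 1.6, 211.9]), (188, [-23.9, 1.6, 211.7]), (192, [-29.1, 1.6, 211.8]), (196, [-34.3, 1.6, 211.8]), (200, [-36.3, 1.6, 201.1]), (204, [-41.4, 1.6, 201.0]), (208, [-61.9, 1.7, 246.4]), (212, [-67.5, 1.7, 245.7])]
head s [-571.4 -300.6] l [-739.1 -426.1 -134.6] 1932
i3075
cell [255. 173.] 795 ctr [ 515.1 -253.9] mean [ 514.9 -253.1] size [22.  57.1] ang -74.7
[(110, np.float64(-300.6), np.float64(34.0), 96), (113, np.float64(-304.0), np.float64(36.0), 188), (116, np.float64(-307.5), np.float64(38.0), 147), (119, np.float64(-311.0), np.float64(36.0), 170), (122, np.float64(-314.4), np.float64(38.0), 166), (125, np.float64(-318.0), np.float64(37.0), 167), (128, np.float64(-321.5), np.float64(38.0), 168), (131, np.float64(-325.1), np.float64(36.0), 164), (134, np.float64(-328.6), np.float64(37.0), 82), (137, np.float64(-332.3), np.float64(37.0), 72), (140, np.float64(-335.
[... 692 characters left out ...]
4(-386.5), np.float64(45.0), 241), (185, np.float64(-390.6), np.float64(44.0), 242), (188, np.float64(-394.3), np.float64(45.0), 242), (191, np.float64(-398.4), np.float64(44.0), 240), (194, np.float64(-402.6), np.float64(43.0), 240), (197, np.float64(-404.8), np.float64(49.0), 104), (200, np.float64(-406.6), np.float64(56.0), 193), (203, np.float64(-410.4), np.float64(56.0), 173), (206, np.float64(-430.0), np.float64(8.0), 124), (209, np.float64(-433.7), np.float64(10.0), 69), (212, np.float64(-439.1), np.float64(8.0), 65)]
rack [145. 172.] 104 ctr [580.2 203.2] mean [580.3 203.1] size [14.1 53.8] ang -13.0
rack [169. 174.] 166 ctr [576.1 138.4] mean [576.  138.5] size [21.  55.8] ang -13.3
```

View pics/j.png

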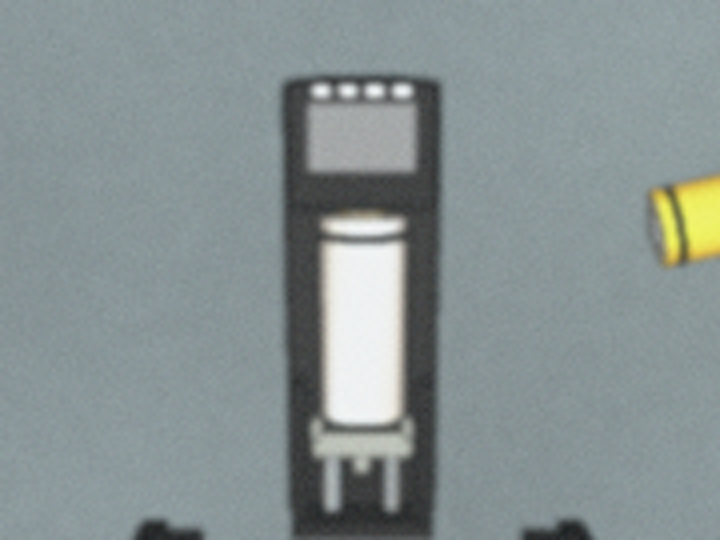

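The flat cell is seated exactly as the first one was: button against the head, slide on the flat end, top at 45 mm.

```bash
python3 -c "
from bench import r;print(r.close_job())"
```

```text
the job is handed in; nothing more can be done
None
```

The job is handed in (no verdict was returned): the last images show the charged cell centred in the once-empty saddle, and the discharged cell fully down in the bay with its button on the contact and the slide holding it.

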